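Take the scent dish off the diffuser and present it

TASK

First stand the diffuser's lever upright, its middle setting, and let go of it. Then, without touching the clay ball or letting it stray from the middle, pick up the dish by the bar of its hoop handle, lift it clear of the diffuser and only then turn it a quarter turn so that its thumb tab points to the end of the diffuser where the lever is. Finish still holding the dish there in the air, level and still, about 10 cm straight above its seat, with the ball resting in its middle, the lever still upright and everything else on the credenza left where it was.

Things in the scene. Friction and masses are not known exactly. Their poses are not given: they have to be found in the camera images.
- seat (a point): Middle of the top of the round seat (104 mm across) on the scent diffuser, 54 mm above the table; the dish stands on it. The diffuser is a fixed low white ceramic box, 160 (its x) by 270 (its y) by 50 mm high; seen from the seat's middle it reaches 80 mm either way in x, 85 mm to -y and 185 mm to +y, where the lever is. The axes are the diffuser's: z up, -x its front, roughly towards the robot, yaw about z varies.
- lever (a joint): Angle of the lever, rad: 0 leaning 0.7 rad from upright to the diffuser's -x, 0.7 upright, 1.4 leaning 0.7 rad to +x (stops at 0 and 1.4). It starts leaning to -x, at up to 0.42, and stays where it is left; moving it takes about 1 N at the head.
- lever_hinge (a point): Point on the lever's hinge, 130 mm to the diffuser's +y from the seat's middle and 58 mm above the table. The hinge line runs along the diffuser's y. Two cheeks, each 6 mm thick and 50 mm long in x, with inner faces 8 mm and outer faces 14 mm to either side in y, top out 62 mm above the table. Axes as the diffuser's.
- lever_head (a point): Centre of the lever's head, 75 mm from the hinge: a plain aluminium disc 20 mm across and 16 mm thick, its flat faces to the diffuser's +y and -y, on a stem 8 (x) by 6 (y) mm. It turns with the lever.
- dish_bar (a point): Centre of the level bar of the loose dish's hoop handle, 115 mm above the dish's underside and straight above its middle: a flat steel bar 10 mm thick (dish x), 18 mm high and 142 mm long (dish y), to be pinched across its thickness. Axes are the dish's: z up, -x towards its thumb tab. The dish weighs about 0.3 kg with the handle and balances on the bar.
- dish_middle (a point): Middle of the dish's floor, 6 mm above its underside, axes as the dish's. Stainless dish 135 mm across, rim 20 mm high, its floor rising outwards by 7 degrees; hoop uprights 10 x 5 mm at 68 mm to either side in y. It starts standing on the seat with the tab to the diffuser's -x, within 0.15 rad.
- dish_tab (a point): Middle of the thumb tab, 85 mm from the dish's middle to its -x, 30 wide and 4 mm thick, its tip 101 mm from the middle, 16 mm above the underside.
- ball_center (a point): Centre of the loose round clay ball, 32 mm across, which lies in the middle of the dish, under the bar, and rolls if the dish tilts or jerks (about 63 mm of free height between the top of the ball and the underside of the bar).
- key_bowl: Bystander, to be left alone: white ceramic key bowl, 150 mm across the rim, 60 mm high; origin at the middle of its underside.
- glasses_case: Bystander, to be left alone: black sunglasses case lying flat, 65 x 160 x 45 mm high; origin at the middle of its underside.
- perfume: Bystander, to be left alone: rectangular glass perfume bottle with a round steel cap, 34 x 56 mm, 104 mm high; origin at the middle of its underside.
- steel_tray: Bystander, to be left alone: small empty stainless tray with a 16 mm rim, 130 x 190 mm; origin at the middle of its underside.
- remote: Bystander, to be left alone: flat black remote control, 36 x 110 x 14 mm high; origin at the middle of its underside.
- candle_jar: Bystander, to be left alone: closed glass candle jar, 76 mm across, 85 mm high; origin at the middle of its underside.
Not all that is in view belongs to the job. What is shaped like the part that bears dish_bar but blue or turquoise is not meant.

How it is judged:
By the outcome, as a careful person would: the job done as asked, in the order asked, and still so for the second after the job is handed in, while the arm keeps its last pose, push and grip.
It also fails if it takes over 54 s, if anything falls off the work surface, if the arm or the gripper's body presses on something with over 40 N, if the wrist force passes 120 N, or if a joint passes its speed limit or range.

ROBOT

A 6-joint arm with a two-finger parallel gripper is mounted at the origin on the work surface. World frame = base frame: x ahead of the robot, y to its left, z up, the work surface at z = 0. Lengths are in m, angles in rad, forces in N, time in s.
With the tool pointing down it reaches from about 0.25 to 0.775 m from the base axis. Payload 4 kg.
Tool frame: the origin (TCP) lies at the very end of the fingers, on their centre line; the grasp point (between the pads) lies 19 mm behind it; x points along the fingers, y is the direction in which the jaws open and shut, and the axes are right-handed (so a half turn about x gives the same grasp; the last joint's range is limited). The gripper opens to 94 mm and grips with 3 to 60 N. Pads are 16 mm wide; open, the fingers measure 119 mm over their backs; the gripper's body (75 mm by 177 mm) begins 78 mm behind the grasp point.
Start: joints at [1.129, 0.087, 1.371, -0, 1.684, -0.103], TCP at [0.183, 0.519, 0.206] pointing down, gripper open.
Joint ranges: [-3.1, 3.1], [-0.76, 2.03], [0.27, 2.55], [-1.08, 4.22], [0.17, 2.65], [-2.57, 2.57]. Speed limits (rad/s): [2.79, 2.79, 3.14, 3.14, 3.14, 3.14].

INTERFACE

Orientations are given as a unit quaternion [w, x, y, z].
In Python, from bench import manip gives the robot as it stands.
- The arm moves only by the tool move_arm, never from a script. Its argument "steps" is one flat list of numbers, 7 for each row, row after row: the opening, from -1 (shut) to 1 (fully open), then the shift along the tool's x, y, z in m, then the turn, a rotation vector about the tool's x, y, z in degrees. In form: [grip, x, y, z, rx, ry, rz, grip, x, y, z, rx, ry, rz, ...]. A call has exactly 5 rows; each row is the pose to reach, as a shift and turn from the pose commanded when the call began, along the tool's axes at that moment; what a row does not reach only later rows make up. A row lasts 1/10 s, in which the tool goes at most 50 mm and 8.59 degrees, less where a joint would pass 70% of its speed; a pose out of reach is approached as far as the arm can. A call with a gripper value outside its range is refused whole. The fingers move at their own pace and stop on an object; "grip_force" is the grip in N (left out, the last holds). Time passes only in rows, so rows that repeat a pose let the fingers close, or fill a call up. It gives the time, the measured TCP pose, the force and the opening at its end, in the units of the state.
- manip.observe(): the state, without advancing time (a new reading comes with each control period).
- manip.get_image(name): name is "scene" or "top"; returns the picture (420x560x3 uint8, red, green, blue); there is no depth.
- manip.get_calibration(name): a dict with "intrinsics" (3x3 intrinsics, pixels), "k1" (the pictures are not rectified: a ray, as slopes to the right and down, at radius r is drawn at 1 + k1 r^2 times it, then the intrinsics apply), "eye" and "orientation" of the camera in the world. Camera axes: x right, y down, z forward; pixel columns grow to the right and rows downward; lengths in m; the calibration is good to about 2 mm. A picture is of the moment at which its call begins. get_calibration takes no time and is no camera call.
- manip.job_done(): hands the job in, once; it reports no verdict.
The state is a dict: "time_s": time; "q": joint angles; "qvel": joint speeds; "joint_torque": joint torques, N m; "tool_pos": TCP position; "ee_rot": TCP orientation; "contact_force": force on the tool from outside, world axes, zero at the start; "wrist_torque": the same for the moment, N m; "opening": finger opening in m.
Only numpy, scipy, OpenCV 4.12 (cv2) and the standard library are available. Lean on these libraries where they do the work, as an engineer would, in place of code of your own. Each camera call takes 0.05 s, during which the arm holds its last target.

## Working session

There is one attempt and no reset: what is moved stays moved. The work goes in short steps, Python scripts to look and compute and a tool call to move; the robot and the scene stay as the last step left them, time stands still between calls to the robot, and variables do not carry over. Pictures are saved under pics/ and viewed, and the job is handed in when it is done.

Besides the shell and the picture viewer there is one more tool, called after "Call:" by a JSON object that holds its "method" and its "body", one argument or row to a line. move_arm: Moves the arm, as the interface text tells. Its arguments: {"type":"object","properties":{"steps":{"type":"array"},"grip_force":{"type":"number"}},"required":["steps"]}

```bash
mkdir -p pics; ls
python3 - <<'E'
from bench import manip
import cv2
for n in("scene","top"):
    im=manip.get_image(n); cv2.imwrite(f"pics/{n}0.png",im[:,:,::-1])
    print(n,manip.get_calibration(n))
print(manip.observe())
E
```

```text
pics
scene {'intrinsics': array([[523.15396474,   0.        , 273.82535237],
       [  0.        , 523.15396474, 206.70782146],
       [  0.        ,   0.        ,   1.        ]]), 'k1': -0.07331087918849284, 'eye': array([ 1.08406019, -0.83168309,  1.1425972 ]), 'orientation': array([-0.34725881,  0.89132978,  0.27213863, -0.10432215])}
top {'intrinsics': array([[473.60480123,   0.        , 284.69310259],
       [  0.        , 473.60480123, 204.27589201],
       [  0.        ,   0.        ,   1.        ]]), 'k1': 0.023941872438633233, 'eye': array([ 0.33201678, -0.05989713,  1.745893  ]), 'orientation': array([-0.04360741,  0.71225661, -0.69823851,  0.05702538])}
{'time_s': 0.1, 'q': array([ 1.12889869e+00,  8.79088284e-02,  1.37205388e+00,  8.74158764e-06,
        1.68361654e+00, -1.03102188e-01]), 'qvel': array([ 0.00136553, -0.00151381, -0.0046354 ,  0.00112678, -0.00089392,
       -0.00097286]), 'joint_torque': array([ 1.81631858e-03, -3.41248977e+01, -3.03303730e+01,  7.20467605e-02,
        3.03243531e-02, -1.25946117e-04]), 'tool_pos': array([0.18258861, 0.51829677, 0.20443105]), 'ee_rot': array([ 0.69679332,  0.11853421,  0.6971773 , -0.11988546]), 'contact_force': array([ 0.09166745, -0.55984331, -0.56477264]), 'wrist_torque': array([-0.0067459 ,  0.01584239,  0.02401067]), 'opening': 0.093931222983586}
```

View pics/scene0.png

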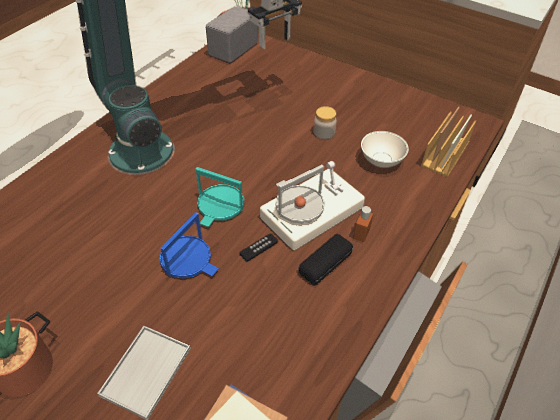

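View pics/top0.png

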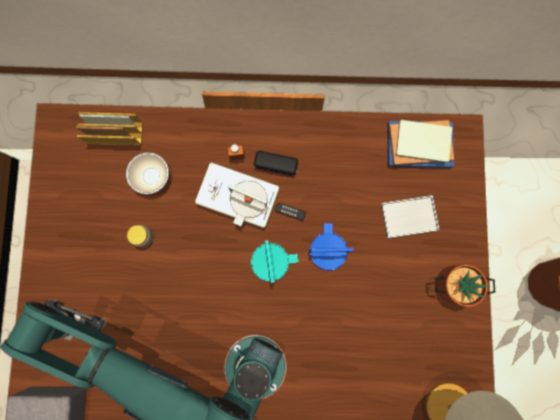

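The steel dish on the white diffuser, at top (249,199) and scene (300,204), is the one meant. The turquoise one at top (270,262) and the blue one at (329,250) are decoys. I'll confirm in an enlarged crop.

Run:
```python
import cv2,numpy as np
a=cv2.imread("pics/scene0.png")[150:255,250:375]; b=cv2.imread("pics/top0.png")[155:235,185:290]
a=cv2.resize(a,None,fx=5,fy=5,interpolation=cv2.INTER_CUBIC);b=cv2.resize(b,None,fx=7,fy=7,interpolation=cv2.INTER_CUBIC)
cv2.imwrite("pics/c1.png",a);cv2.imwrite("pics/c2.png",b)
```

```text
(no output)
```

View pics/c1.png

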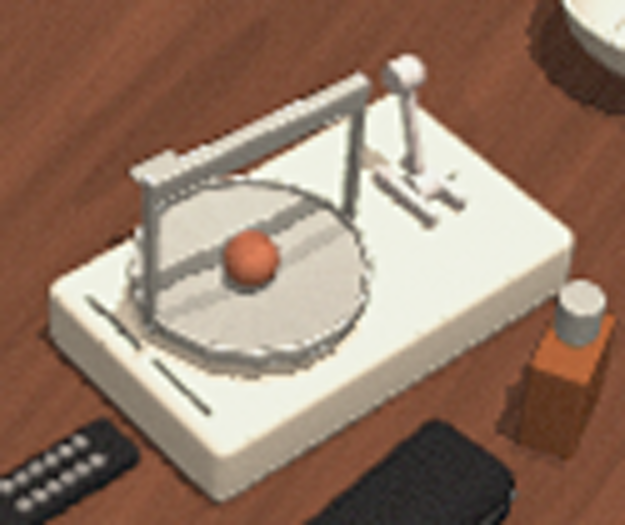

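View pics/c2.png

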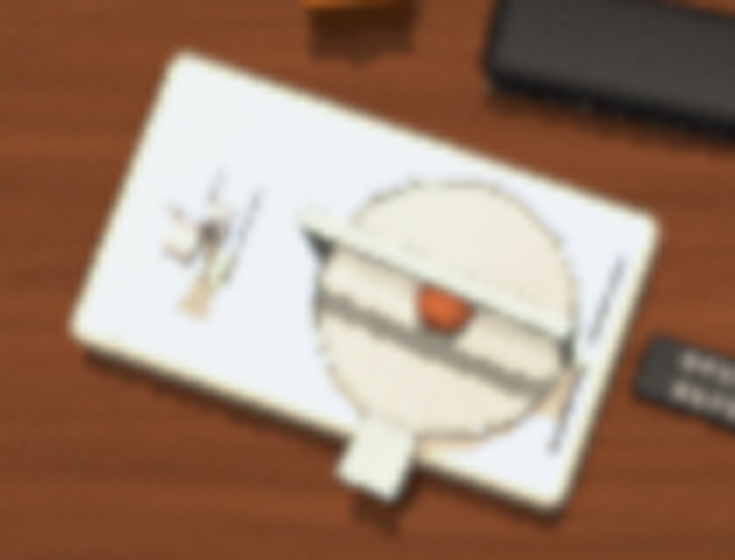

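Confirmed: the dish with the clay ball has a grey steel hoop. Its bar runs between scene crop (150,170) and (360,90). The lever head is at scene crop (405,72), and in the top crop it's near (180,248), leaning to the front.

```bash
cat > h.py <<'E'
import numpy as np,cv2
from scipy.spatial.transform import Rotation as R
from bench import manip
def Rq(q): return R.from_quat([q[1],q[2],q[3],q[0]])
def ray(n,px):
    c=manip.get_calibration(n);K=c["intrinsics"];D=np.array([c["k1"],0,0,0,0.])
    p=cv2.undistortPoints(np.array([[px]],float),K,D).reshape(2)
    d=Rq(c["orientation"]).apply([p[0],p[1],1]); return c["eye"],d/np.linalg.norm(d)
def onz(n,px,z):
    e,d=ray(n,px); return e+d*(z-e[2])/d[2]
def tri(p1,p2):
    e1,d1=ray("scene",p1);e2,d2=ray("top",p2)
    t=np.linalg.lstsq(np.c_[d1,-d2],e2-e1,rcond=None)[0]
    a=e1+d1*t[0];b=e2+d2*t[1];return (a+b)/2,np.linalg.norm(a-b)
def proj(n,P):
    c=manip.get_calibration(n);Rm=Rq(c["orientation"]).as_matrix().T
    D=np.array([c["k1"],0,0,0,0.])
    return cv2.projectPoints(np.atleast_2d(P).astype(float),cv2.Rodrigues(Rm)[0],-Rm@c["eye"],c["intrinsics"],D)[0].reshape(-1,2)
E
python3 - <<'E'
from h import *
np.set_printoptions(precision=4,suppress=True)
b=np.array([185,155])
C=[np.array(p)/7+b for p in[(180,52),(658,222),(565,508),(72,330)]]
W=np.array([onz("top",c,.05) for c in C]);print(W)
print([np.linalg.norm(W[i]-W[(i+1)%4]) for i in range(4)])
s=[np.array(p)/5+[250,150] for p in[(48,295),(220,493),(572,238),(398,100)]]
V=np.array([onz("scene",c,.05) for c in s]);print(V)
def seat(front_back):
    pass
# W order: +x+y, +x-y, -x-y, -x+y
c=W.mean(0);ey=(W[0]+W[3]-W[1]-W[2]);ey/=np.linalg.norm(ey);yaw=np.arctan2(-ey[0],ey[1])
print("top center",c,"yaw",yaw)
ex=(W[0]+W[1]-W[2]-W[3]);print("yaw ex",np.arctan2(ex[1],ex[0]))
V2=V  # -x-y, +x-y, +x+y,-x+y
c2=V.mean(0);ey2=(V[2]+V[3]-V[0]-V[1]);print("scene center",c2,"yaw",np.arctan2(-ey2[0],ey2[1]))
for cc,y in((c,yaw),):
    Rz=R.from_euler("z",y)
    st=cc+Rz.apply([0,-.05,0]);print("seat",st[:2])
    hz=cc+Rz.apply([0,.08,0]);print("hinge",hz[:2])
print("ball",tri(np.array([250,258])/5+[250,150],np.array([443,308])/7+b), onz("top",np.array([443,308])/7+b,.054+.006+.017))
print("head",tri(np.array([404,72])/5+[250,150],np.array([180,248])/7+b))
print("bar endA(+y)",tri(np.array([360,88])/5+[250,150],np.array([308,220])/7+b))
print("bar endB(-y)",tri(np.array([150,172])/5+[250,150],np.array([570,335])/7+b))
for p in[(308,220),(570,335)]: print(onz("top",np.array(p)/7+b,.178))
print("tab",onz("top",np.array([378,460])/7+b,.07))
for n,sh,k in(("scene",[250,150],5),("top",b,7)):
    for th in(0,.2,.42,.7):
        a=th-.7; P=np.r_[hz[:2],.058]+Rz.apply([.075*np.sin(a),0,.075*np.cos(a)])
        print(n,th,(proj(n,P)[0]-sh)*k)
E
```

```text
[[ 0.7241  0.1829  0.05  ]
 [ 0.6396 -0.068   0.05  ]
 [ 0.4897 -0.0233  0.05  ]
 [ 0.5765  0.2324  0.05  ]]
[np.float64(0.2647801798770977), np.float64(0.15648572169597152), np.float64(0.2700687313259076), np.float64(0.1556823235950889)]
[[ 0.4998 -0.028   0.05  ]
 [ 0.6561 -0.093   0.05  ]
 [ 0.7251  0.1779  0.05  ]
 [ 0.5842  0.222   0.05  ]]
top center [0.6074 0.081  0.05  ] yaw -0.32591097077030334
yaw ex -0.306378626702325
scene center [0.6163 0.0697 0.05  ] yaw -0.28626735512138235
seat [0.5914 0.0336]
hinge [0.6331 0.1568]
ball (array([0.5891, 0.0412, 0.0726]), np.float64(0.0013978849192687077)) [0.5879 0.0405 0.077 ]
head (array([0.609 , 0.1692, 0.1261]), np.float64(0.003694464411478326))
bar endA(+y) (array([0.6162, 0.1019, 0.1698]), np.float64(0.002771007194319767))
bar endB(-y) (array([ 0.5622, -0.025 ,  0.1802]), np.float64(0.004777215576016521))
[0.6137 0.1002 0.178 ]
[ 0.5607 -0.0265  0.178 ]
tab [0.5103 0.0716 0.07  ]
scene 0 [369.1286  68.8883]
scene 0.2 [384.4304  69.7421]
scene 0.42 [403.0439  76.2035]
scene 0.7 [427.9976  92.457 ]
top 0 [172.8039 291.7099]
top 0.2 [179.4718 265.7899]
top 0.42 [188.8747 235.0358]
top 0.7 [203.1949 195.0623]
```

Run:
```python
from h import *
np.set_printoptions(precision=4,suppress=True)
im=cv2.imread("pics/top0.png")
hsv=cv2.cvtColor(im,cv2.COLOR_BGR2HSV)
for vt in (200,230):
    m=((hsv[...,2]>vt)&(hsv[...,1]<60)).astype(np.uint8)
    m[:155]=0;m[235:]=0;m[:,:188]=0;m[:,286:]=0
    m=cv2.morphologyEx(m,cv2.MORPH_CLOSE,np.ones((7,7)))
    m=cv2.morphologyEx(m,cv2.MORPH_OPEN,np.ones((15,15)))
    c=max(cv2.findContours(m,0,2)[0],key=cv2.contourArea)
    P=np.array([onz("top",p,.05)[:2] for p in c.reshape(-1,2).astype(float)])
    r=cv2.minAreaRect(P.astype(np.float32));print(vt,r)
    bx=cv2.boxPoints(r);print(bx)
print([im[y,210+0] for y in range(160,230,1)][:0])
# profiles across the box
Rz=R.from_euler("z",-.31)
c0=np.array([.608,.080,.05])
for u in(-.05,.0,.03):pass
g=cv2.cvtColor(im,cv2.COLOR_BGR2GRAY)
def prof(axis,other):
    s=np.arange(-.16,.16,.0005)
    L=[c0+Rz.apply([t,other,0] if axis==0 else [other,t,0]) for t in s]
    p=proj("top",np.array(L)).astype(np.float32)
    v=cv2.remap(g,p[:,0].reshape(-1,1),p[:,1].reshape(-1,1),cv2.INTER_LINEAR).ravel().astype(float)
    d=np.gradient(cv2.GaussianBlur(v.reshape(-1,1),(1,9),0).ravel())
    n=len(s)//2
    return s[np.argmax(d[:n])],s[n+np.argmin(d[n:])]
for o in(-.11,-.0,.02,.05,.07,.11): print("x",o,prof(0,o))
for o in(-.06,-.04,.04,.06,.07): print("y",o,prof(1,o))
# ball
for n in("scene","top"):
    h=cv2.cvtColor(cv2.imread(f"pics/{n}0.png"),cv2.COLOR_BGR2HSV)
    m=((h[...,0]<12)&(h[...,1]>130)&(h[...,2]>110)).astype(np.uint8)
    x0,y0=(292,195) if n=="scene" else (240,190)
    mm=np.zeros_like(m);mm[y0-5:y0+20,x0-5:x0+20]=m[y0-5:y0+20,x0-5:x0+20]
    c=max(cv2.findContours(mm,0,2)[0],key=cv2.contourArea);print(n,cv2.minEnclosingCircle(c),cv2.contourArea(c))
```

```text
200 ((0.6009734869003296, 0.08698885142803192), (0.266427218914032, 0.173192098736763), 71.5411605834961)
[[ 0.4767 -0.012 ]
 [ 0.6409 -0.0668]
 [ 0.7253  0.1859]
 [ 0.561   0.2408]]
230 ((0.6230536103248596, 0.07354971766471863), (0.16543203592300415, 0.23291420936584473), 1.2717798948287964)
[[ 0.5378  0.1881]
 [ 0.5429 -0.0447]
 [ 0.7083 -0.041 ]
 [ 0.7032  0.1918]]
[]
x -0.11 (np.float64(-0.08199999999999993), np.float64(0.07700000000000021))
x -0.0 (np.float64(-0.08099999999999993), np.float64(0.07850000000000021))
x 0.02 (np.float64(-0.08049999999999993), np.float64(0.07900000000000021))
x 0.05 (np.float64(-0.07949999999999993), np.float64(0.08000000000000021))
x 0.07 (np.float64(-0.07899999999999993), np.float64(0.08100000000000021))
x 0.11 (np.float64(-0.07999999999999993), np.float64(0.08000000000000021))
y -0.06 (np.float64(-0.12999999999999998), np.float64(0.14050000000000026))
y -0.04 (np.float64(-0.13099999999999998), np.float64(0.14000000000000026))
y 0.04 (np.float64(-0.13049999999999998), np.float64(0.13850000000000026))
y 0.06 (np.float64(-0.13049999999999998), np.float64(0.13850000000000026))
y 0.07 (np.float64(-0.13149999999999998), np.float64(0.13800000000000026))
scene ((300.0, 201.0), 5.099119663238525) 64.5
top ((248.0, 198.5), 3.3542017936706543) 19.5
```

```bash
cat >> h.py <<'E'
def prof(g,n,O,Rz,axis,other,lo,hi,sign,z=0):
    s=np.arange(lo,hi,.0005)
    L=np.array([O+Rz.apply([t,other,z] if axis==0 else [other,t,z]) for t in s])
    p=proj(n,L).astype(np.float32)
    v=cv2.remap(g,p[:,0].reshape(-1,1),p[:,1].reshape(-1,1),cv2.INTER_CUBIC).ravel().astype(float)
    d=np.gradient(cv2.GaussianBlur(v.reshape(-1,1),(1,7),0).ravel())*sign
    return s[np.argmax(d)],round(d.max(),1)
E
python3 - <<'E'
from h import *
np.set_printoptions(precision=4,suppress=True)
Rz=R.from_euler("z",-.325);O=np.array([.6085,.0842,.05])
for n in("scene","top"):
    g=cv2.cvtColor(cv2.imread(f"pics/{n}0.png"),cv2.COLOR_BGR2GRAY)
    print(n)
    for o in(-.11,-.09,.0,.02,.05,.11): print("x",o,*prof(g,n,O,Rz,0,o,-.095,-.065,1),*prof(g,n,O,Rz,0,o,.065,.095,-1))
    for o in(-.06,-.04,0,.04,.06): print("y",o,*prof(g,n,O,Rz,1,o,-.15,-.12,1),*prof(g,n,O,Rz,1,o,.12,.15,-1))
# bar: expected edges in dish frame
E
```

```text
scene
x -0.11 -0.07499999999999998 17.0 0.08350000000000002 8.1
x -0.09 -0.07599999999999998 20.9 0.08300000000000002 7.7
x 0.0 -0.07099999999999998 7.4 0.08300000000000002 7.5
x 0.02 -0.07549999999999998 19.0 0.08300000000000002 8.2
x 0.05 -0.07699999999999999 15.8 0.08300000000000002 7.7
x 0.11 -0.07649999999999998 18.1 0.09250000000000003 8.0
y -0.06 -0.13849999999999998 11.2 0.13 11.6
y -0.04 -0.12199999999999997 19.9 0.129 16.9
y 0 -0.13849999999999998 11.4 0.129 16.2
y 0.04 -0.12149999999999997 12.8 0.13 17.5
y 0.06 -0.13899999999999998 9.6 0.1295 16.8
top
x -0.11 -0.07899999999999999 11.6 0.08050000000000002 10.9
x -0.09 -0.07899999999999999 11.2 0.08050000000000002 10.3
x 0.0 -0.07999999999999999 12.0 0.07950000000000002 10.0
x 0.02 -0.07949999999999999 11.3 0.08000000000000002 10.9
x 0.05 -0.07949999999999999 11.2 0.08050000000000002 10.3
x 0.11 -0.08149999999999999 11.1 0.07950000000000002 10.5
y -0.06 -0.13399999999999998 11.3 0.1345 11.5
y -0.04 -0.13449999999999998 11.8 0.1345 11.6
y 0 -0.13499999999999998 11.1 0.1345 11.3
y 0.04 -0.13349999999999998 10.3 0.1345 10.9
y 0.06 -0.13349999999999998 10.3 0.1345 10.7
```

```bash
cat >> h.py <<'E'
def goal(pos,yawy,o=None):
    """pos of TCP, yaw of tool y axis in world; prints shift in tool axes and rotvec deg"""
    o=o or manip.observe(); r=Rq(o["ee_rot"])
    x=np.array([0,0,-1.]);y=np.array([np.cos(yawy),np.sin(yawy),0]);z=np.cross(x,y)
    t=R.from_matrix(np.c_[x,y,z])
    np.set_printoptions(precision=4,suppress=True)
    print("t",round(o["time_s"],2),"pos",o["tool_pos"],"q",o["q"],"open",round(o["opening"],4),"F",o["contact_force"])
    print("tool axes x",r.as_matrix()[:,0],"y",r.as_matrix()[:,1],"yawy",np.arctan2(*r.as_matrix()[1::-1,1]))
    print("SHIFT mm",1000*r.inv().apply(np.array(pos)-o["tool_pos"]),"ROT deg",np.degrees((r.inv()*t).as_rotvec()))
E
python3 - <<'E'
from h import *
goal([.635,.157,.25],-.325); goal([.635,.157,.25],np.pi-.325)
E
```

```text
t 0.1 pos [0.1826 0.5183 0.2044] q [ 1.1289  0.0879  1.3721  0.      1.6836 -0.1031] open 0.0939 F [ 0.0917 -0.5598 -0.5648]
tool axes x [-0.0009 -0.0018 -1.    ] y [ 0.3323  0.9432 -0.002 ] yawy 1.2320020596900654
SHIFT mm [ -45.3093 -190.4899  546.7619] ROT deg [89.2096  0.0785  0.0988]
t 0.1 pos [0.1826 0.5183 0.2044] q [ 1.1289  0.0879  1.3721  0.      1.6836 -0.1031] open 0.0939 F [ 0.0917 -0.5598 -0.5648]
tool axes x [-0.0009 -0.0018 -1.    ] y [ 0.3323  0.9432 -0.002 ] yawy 1.2320020596900654
SHIFT mm [ -45.3093 -190.4899  546.7619] ROT deg [-90.7903  -0.0992   0.0788]
```

Call:
{"method": "move_arm", "body": {
  "steps": [1, -0.045, 0, 0, 0, 0, 0, 1, -0.045, -0.016, 0.045, 8, 0, 0, 1, -0.045, -0.032, 0.09, 16, 0, 0, 1, -0.045, -0.048, 0.135, 24, 0, 0, 1, -0.045, -0.064, 0.18, 32, 0, 0]
}}

```text
time_s: 0.6
tool_pos: [0.3322, 0.3972, 0.2501]
ee_rot: [0.636, 0.308, 0.636, -0.308]
contact_force: [0.2, 0.3, -0.4]
opening: 0.0942
```

Run:
```python
from h import *
goal([.635,.157,.25],-.325)
```

```text
t 0.6 pos [0.3322 0.3972 0.2501] q [0.7648 0.0112 1.3625 0.     1.7684 0.0963] open 0.0942 F [ 0.215   0.344  -0.3514]
tool axes x [-0.0004 -0.0003 -1.    ] y [ 0.7848  0.6198 -0.0005] yawy 0.6684927800547127
SHIFT mm [  0.0479  88.7619 376.226 ] ROT deg [56.9229  0.0135  0.0241]
```

Call:
{"method": "move_arm", "body": {
  "steps": [1, 0, 0.01, 0.045, 8, 0, 0, 1, 0, 0.021, 0.09, 16, 0, 0, 1, 0, 0.032, 0.135, 24, 0, 0, 1, 0, 0.043, 0.18, 32, 0, 0, 1, 0, 0.053, 0.225, 40, 0, 0]
}}

```text
time_s: 1.1
tool_pos: [0.5142, 0.2543, 0.2499]
ee_rot: [-0.492, -0.507, -0.493, 0.508]
contact_force: [-0.2, -0.2, 0.1]
opening: 0.0937
```

Run:
```python
from h import *
goal([.635,.157,.22],-.325)
```

```text
t 1.1 pos [0.5142 0.2543 0.2499] q [0.3603 0.1368 1.229  0.0002 1.7766 0.3909] open 0.0937 F [-0.165  -0.2469  0.0605]
tool axes x [-0.0009 -0.0001 -1.    ] y [ 0.9995 -0.0305 -0.0009] yawy -0.030525323513777475
SHIFT mm [ 29.7804 123.7874  93.5324] ROT deg [16.8722  0.0141  0.0488]
```

Call:
{"method": "move_arm", "body": {
  "steps": [1, 0.01, 0.035, 0.026, 6, 0, 0, 1, 0.02, 0.07, 0.053, 12, 0, 0, 1, 0.03, 0.1, 0.076, 16.9, 0, 0, 1, 0.03, 0.124, 0.0935, 16.9, 0, 0, 1, 0.03, 0.124, 0.0935, 16.9, 0, 0]
}}

```text
time_s: 1.6
tool_pos: [0.6365, 0.1559, 0.2175]
ee_rot: [-0.412, -0.573, -0.413, 0.575]
contact_force: [0.1, -0.2, 0.1]
opening: 0.0941
```

Run:
```python
from h import *
goal([.635,.157,.22],-.325)
for n in("scene","top"):
    im=manip.get_image(n); cv2.imwrite(f"pics/{n}1.png",im[:,:,::-1])
o=manip.observe();r=Rq(o["ee_rot"]);p=o["tool_pos"]
for s in(-1,1):
  P=p+r.apply([0,s*.047,0]); print(proj("scene",P),proj("top",P))
a=cv2.imread("pics/scene1.png")[110:235,260:400];b=cv2.imread("pics/top1.png")[140:245,175:300]
cv2.imwrite("pics/c3.png",cv2.resize(a,None,fx=5,fy=4.8,interpolation=2) if 0 else cv2.resize(a,None,fx=4.5,fy=4.5,interpolation=2));cv2.imwrite("pics/c4.png",cv2.resize(b,None,fx=5,fy=5,interpolation=2))
```

```text
t 1.6 pos [0.6365 0.1559 0.2175] q [ 0.1543  0.3274  1.0635 -0.0011  1.7543  0.4784] open 0.0941 F [ 0.1085 -0.2062  0.1348]
tool axes x [-0.0035 -0.0016 -1.    ] y [ 0.9479 -0.3187 -0.0028] yawy -0.3243161062888031
SHIFT mm [-2.5425 -1.7392 -0.5677] ROT deg [0.0394 0.1528 0.1579]
[[327.6858 135.9014]] [[204.8886 190.8182]]
[[351.368  154.1595]] [[215.0885 164.2525]]
```

View pics/c3.png

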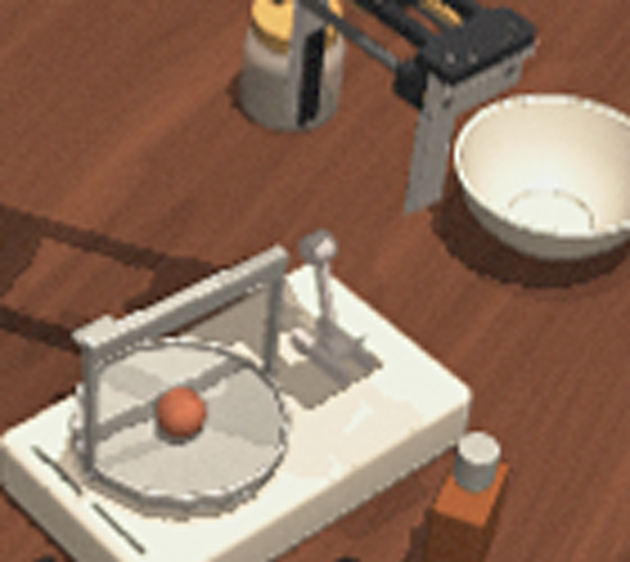

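View pics/c4.png

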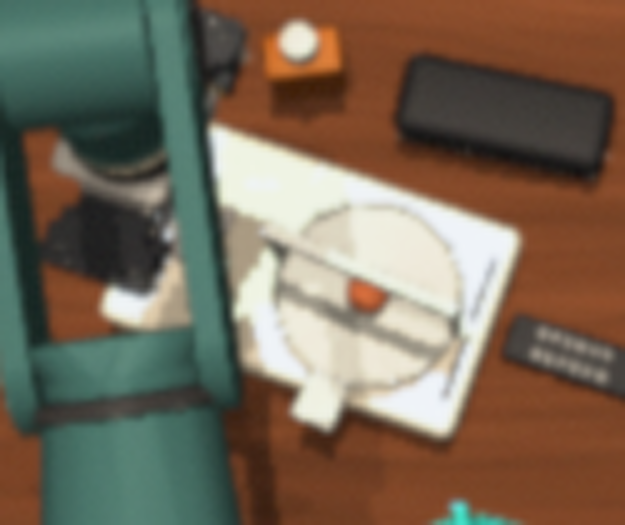

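The scene crop shows both fingertips, the near one around crop (420,210) and the far one around (308,126). The lever is still leaning forward and nothing has been disturbed. I'll use the fingertips to check the scene camera's bias.

Run:
```python
from h import *
np.set_printoptions(precision=1,suppress=True)
o=manip.observe();r=Rq(o["ee_rot"]);p=o["tool_pos"]
im=cv2.imread("pics/scene1.png")
a=im[125:165,315:370]; a=cv2.resize(a,None,fx=12,fy=12,interpolation=2)
for y in(-.0595,-.047,.047,.0595):
  for z in(-.008,.008):
    q=proj("scene",p+r.apply([0,y,z]))[0]; print(y,z,q,(q-[315,125])*12)
    cv2.circle(a,tuple(int(v) for v in (q-[315,125]+.5)*12),3,(0,0,255),-1)
cv2.imwrite("pics/c5.png",a)
```

```text
-0.0595 -0.008 [326.8 132.4] [141.9  89.3]
-0.0595 0.008 [322.5 134.7] [ 89.7 116.4]
-0.047 -0.008 [329.9 134.8] [178.3 117.2]
-0.047 0.008 [325.5 137. ] [126.  144.5]
0.047 -0.008 [353.6 152.9] [462.7 335.2]
0.047 0.008 [349.2 155.4] [410.  364.7]
0.0595 -0.008 [356.8 155.5] [502.  365.5]
0.0595 0.008 [352.4 157.9] [449.3 395.2]
```

View pics/c5.png

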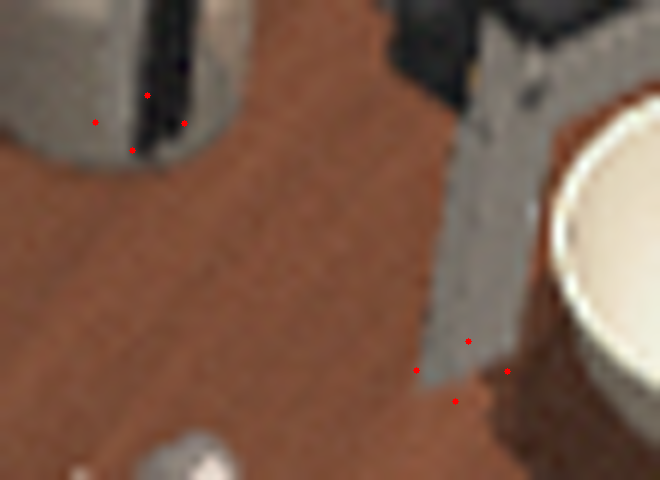

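Near-finger outlines put the scene bias at about 0.5–0.8 px (≈2 mm), so I'm shifting my hinge estimate to (0.634, 0.157). Next I go down around the head.

Run:
```python
from h import *
goal([.6341,.1570,.114],-.325)
```

```text
t 1.7 pos [0.6345 0.159  0.2194] q [0.1584 0.3233 1.065  0.0007 1.7555 0.4791] open 0.0942 F [-0.2458  0.1853 -0.0512]
tool axes x [-0.0022  0.0004 -1.    ] y [ 0.9491 -0.315  -0.0022] yawy -0.32049362094153494
SHIFT mm [105.3958   0.4303   1.9552] ROT deg [0.2582 0.0209 0.1282]
```

Run:
```python
from h import *
np.set_printoptions(precision=4,suppress=True)
o=manip.observe();r=Rq(o["ee_rot"]);p=o["tool_pos"]
im=manip.get_image("scene")[:,:,::-1].copy(); cv2.imwrite("pics/scene2.png",im)
print(p,manip.observe()["tool_pos"])
a=im[125:165,315:370]; a=cv2.resize(a,None,fx=12,fy=12,interpolation=2)
for y in(-.0595,-.047,.047,.0595):
  for z in(-.008,.008):
    q=proj("scene",p+r.apply([0,y,z]))[0]
    cv2.circle(a,tuple(int(v) for v in (q-[315,125]+.5)*12),3,(0,0,255),-1)
cv2.imwrite("pics/c6.png",a)
```

```text
[0.6345 0.159  0.2194] [0.6341 0.1597 0.2201]
```

View pics/c6.png

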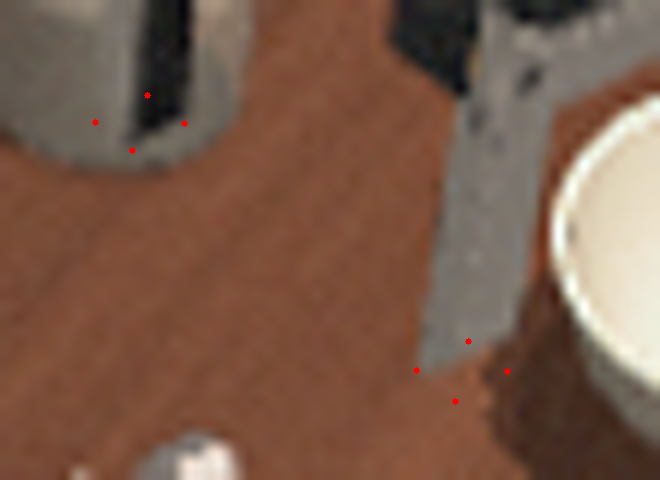

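Call:
{"method": "move_arm", "body": {
  "steps": [1, 0.03, 0.001, 0.002, 0.1, 0, 0, 1, 0.06, 0.001, 0.002, 0.1, 0, 0, 1, 0.085, 0.001, 0.002, 0.1, 0, 0, 1, 0.105, 0.001, 0.002, 0.1, 0, 0, 1, 0.105, 0.001, 0.002, 0.1, 0, 0]
}}

```text
time_s: 2.25
tool_pos: [0.6318, 0.1582, 0.1121]
ee_rot: [-0.413, -0.571, -0.415, 0.575]
contact_force: [0.2, 0.7, -1.6]
opening: 0.094
```

Run:
```python
from h import *
im=manip.get_image("scene")[:,:,::-1].copy(); cv2.imwrite("pics/scene3.png",im)
goal([.6345,.1570,.114],-.325)
a=im[140:230,280:390]; cv2.imwrite("pics/c7.png",cv2.resize(a,None,fx=6,fy=6,interpolation=2))
```

```text
t 2.3 pos [0.6332 0.1582 0.1145] q [0.1578 0.3484 1.24   0.0003 1.5562 0.4772] open 0.0939 F [-0.2898  0.1989  1.0262]
tool axes x [-0.003  -0.0001 -1.    ] y [ 0.9494 -0.314  -0.0028] yawy -0.319390519997191
SHIFT mm [0.4808 1.6284 0.7146] ROT deg [0.3215 0.0627 0.1628]
```

View pics/c7.png

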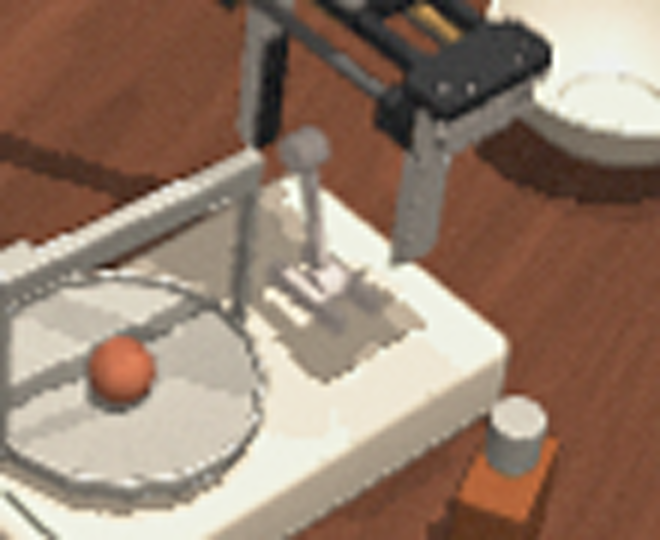

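Run:
```python
from h import *
np.set_printoptions(precision=1,suppress=True)
for nm,h in(("tool",[.6337,.1582]),("top-based",[.634,.160]),("scene-based",[.6357,.1547])):
    print(nm,(proj("scene",[[*h,.058],[*h,.062],[*h,.133],[*h,.05]])-[280,140])*6)
```

```text
tool [[322.4 282.3]
 [323.1 276.5]
 [336.3 169.8]
 [321.  293.8]]
top-based [[324.8 280.3]
 [325.5 274.5]
 [338.7 167.8]
 [323.3 291.8]]
scene-based [[322.4 288.1]
 [323.2 282.3]
 [336.3 175.7]
 [321.  299.7]]
```

Call:
{"method": "move_arm", "body": {
  "steps": [0.4, 0, 0.001, 0, 0.3, 0, 0, 0, 0, 0.001, 0, 0.3, 0, 0, -0.3, 0, 0.001, 0, 0.3, 0, 0, -0.5, 0, 0.001, 0, 0.3, 0, 0, -0.6, 0, 0.001, 0, 0.3, 0, 0],
  "grip_force": 5
}}

```text
time_s: 2.8
tool_pos: [0.6359, 0.1569, 0.1161]
ee_rot: [0.412, 0.575, 0.412, -0.574]
contact_force: [-1.1, 0.1, 0.1]
opening: 0.0573
```

Call:
{"method": "move_arm", "body": {
  "steps": [-0.7, 0, 0, 0, 0, 0, 0, -0.8, 0, 0, 0, 0, 0, 0, -0.8, 0, 0, 0, 0, 0, 0, -0.8, 0, 0, 0, 0, 0, 0, -0.8, 0, 0, 0, 0, 0, 0]
}}

```text
time_s: 3.3
tool_pos: [0.636, 0.1567, 0.1154]
ee_rot: [0.412, 0.575, 0.412, -0.575]
contact_force: [-0.3, -0.1, 0.5]
opening: 0.0198
```

Run:
```python
from h import *
im=manip.get_image("scene")[:,:,::-1].copy(); cv2.imwrite("pics/scene4.png",im)
goal([.6345,.1570,.114],-.325)
a=im[140:230,280:390]; cv2.imwrite("pics/c8.png",cv2.resize(a,None,fx=6,fy=6,interpolation=2))
```

```text
t 3.35 pos [0.636  0.1566 0.1154] q [ 0.155   0.3509  1.2349 -0.      1.5558  0.4816] open 0.0195 F [-1.271   0.7525  0.3115]
tool axes x [ 0. -0. -1.] y [ 0.9471 -0.3208  0.    ] yawy -0.3266105350801304
SHIFT mm [ 1.4301 -1.5643  0.1476] ROT deg [-0.0923  0.0001 -0.0009]
```

View pics/c8.png

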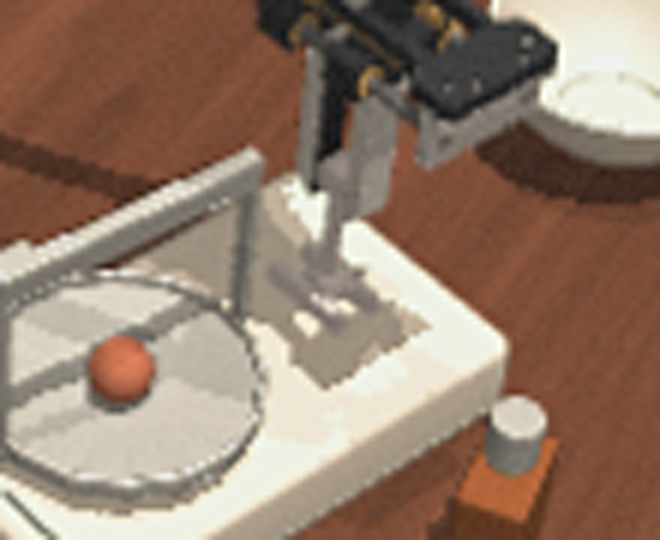

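Call:
{"method": "move_arm", "body": {
  "steps": [-0.4, 0, 0, 0, 0, 0, 0, 0, 0, 0, 0, 0, 0, 0, 0, 0, 0, 0, 0, 0, 0, 0, 0, 0, 0, 0, 0, 0, 0, -0.02, 0, 0, 0, 0, 0]
}}

```text
time_s: 3.85
tool_pos: [0.634, 0.1563, 0.1318]
ee_rot: [-0.411, -0.572, -0.413, 0.577]
contact_force: [-0.7, 0.6, -0.6]
opening: 0.0469
```

Call:
{"method": "move_arm", "body": {
  "steps": [0, -0.04, 0, 0, 0, 0, 0, 0, -0.085, 0, 0, 0, 0, 0, 0, -0.13, 0, 0, 0, 0, 0, 0, -0.17, 0, 0, 0, 0, 0, 0, -0.17, 0, 0, 0, 0, 0]
}}

```text
time_s: 4.35
tool_pos: [0.6379, 0.157, 0.3144]
ee_rot: [0.414, 0.579, 0.41, -0.57]
contact_force: [-0.1, 1.6, -0.1]
opening: 0.047
```

Call:
{"method": "move_arm", "body": {
  "steps": [0, 0, 0, 0.045, 0, 0, 0, 0, 0, 0, 0.09, 0, 0, 0, 0, 0, 0, 0.135, 0, 0, 0, 0, 0, 0, 0.18, 0, 0, 0, 0, 0, 0, 0.22, 0, 0, 0]
}}

```text
time_s: 4.85
tool_pos: [0.5643, -0.0535, 0.3044]
ee_rot: [-0.412, -0.574, -0.412, 0.575]
contact_force: [-0.9, -0.7, 0.7]
opening: 0.0471
```

Run:
```python
from h import *
goal([.593,.034,.25],-.325)
for n in("scene","top"):
    im=manip.get_image(n)[:,:,::-1].copy(); cv2.imwrite(f"pics/{n}5.png",im)
cv2.imwrite("pics/v5.png",np.hstack([cv2.imread("pics/scene5.png")[120:260,230:400],cv2.imread("pics/top5.png")[130:270,170:310]]).repeat(2,0).repeat(2,1))
```

```text
t 4.85 pos [ 0.5643 -0.0535  0.3044] q [-0.1943  0.129   1.1305 -0.0003  1.8832  0.1326] open 0.0471 F [-0.8509 -0.7238  0.7058]
tool axes x [-0.0012 -0.0001 -1.    ] y [ 0.947  -0.3213 -0.0011] yawy -0.32706042120200124
SHIFT mm [ 54.3919  -0.8444 -92.087 ] ROT deg [-0.118   0.0245  0.0634]
```

View pics/v5.png

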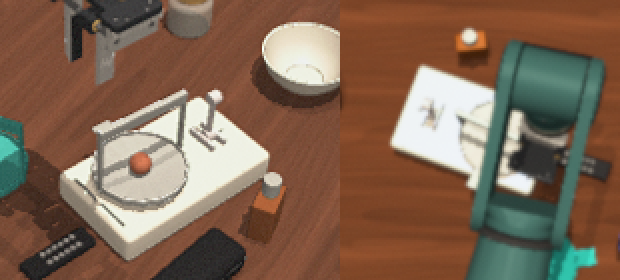

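```bash
cat > lev.py <<'E'
from h import *
import sys
k=sys.argv[1]
Rz=R.from_euler("z",-.325); out=[]
for n,dx,dy,r0,c0 in(("scene",.0033,-.0045,158,315),("top",0,0,168,200)):
    im=cv2.imread(f"pics/{n}{k}.png")
    a=cv2.resize(im[r0:r0+50,c0:c0+40],None,fx=10,fy=10,interpolation=cv2.INTER_CUBIC)
    H=np.array([.6085,.0842,.058])+Rz.apply([dx,.08+dy,0])
    def pt(P): return tuple(int(v) for v in (proj(n,P)[0]-[c0,r0]+.5)*10)
    b=a.copy()
    for th,col in((.6,(255,0,0)),(.7,(0,0,255)),(.8,(0,160,0))):
        t=th-.7
        for s in(.075,):
            c=H+Rz.apply([s*np.sin(t),-.008 if n=="scene" else 0,s*np.cos(t)])
            cv2.circle(b,pt(c),3,col,-1)
            if th==.7: cv2.polylines(b,[np.array([pt(c+Rz.apply([.01*np.cos(u),0,.01*np.sin(u)])) for u in np.arange(0,6.3,.3)])],True,col,1)
    cv2.circle(b,pt(H),3,(0,255,255),-1)
    for yy in(-.014,.014):  # cheek outlines at z=.062
        cv2.line(b,pt(H+Rz.apply([-.025,yy,.004])),pt(H+Rz.apply([.025,yy,.004])),(255,0,255),1)
    out+=[np.hstack([a,b])]
cv2.imwrite(f"pics/lev{k}.png",out[0]); cv2.imwrite(f"pics/levt{k}.png",out[1])
E
python3 lev.py 5
```

```text
(no output)
```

View pics/lev5.png

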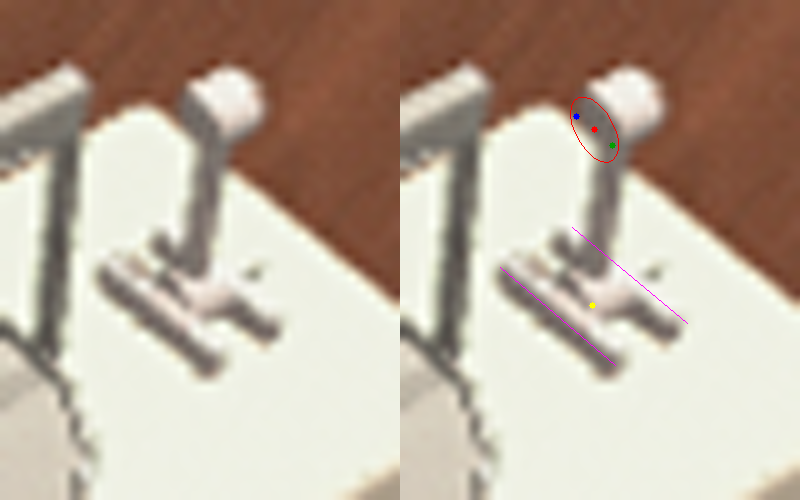

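View pics/levt5.png

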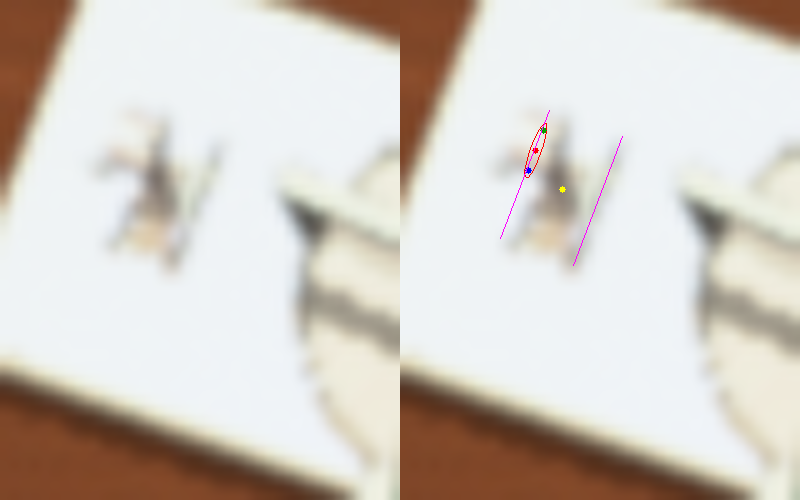

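Run:
```python
import cv2,numpy as np
a=cv2.imread("pics/top5.png")[170:200,200:230].astype(float)
a=np.clip((a-90)*1.6,0,255)
a=255*(np.clip(a/255,0,1))**2
a=cv2.resize(a.astype(np.uint8),None,fx=18,fy=18,interpolation=cv2.INTER_CUBIC);
cv2.imwrite("pics/e5.png",a)
```

```text
(no output)
```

View pics/e5.png

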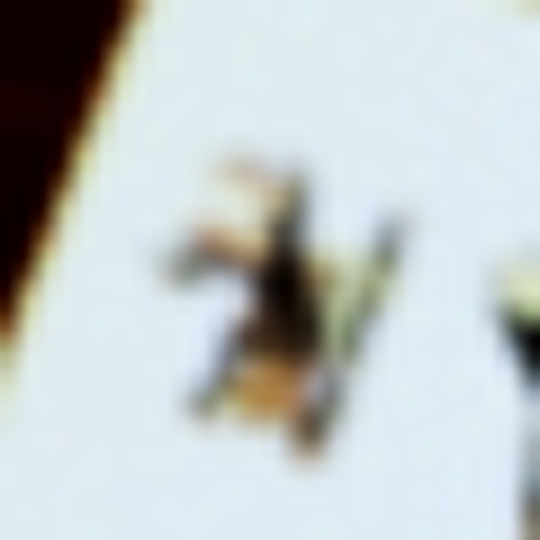

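Run:
```python
from h import *
Rz=R.from_euler("z",-.325);n="scene";c0,r0=315,158
im=cv2.imread("pics/scene5.png");o=[]
H=np.array([.6085,.0842,.058])+Rz.apply([.0033,.08-.0045,0])
for th in(.7,.8):
    a=cv2.resize(im[r0:r0+35,c0:c0+35],None,fx=11,fy=11,interpolation=cv2.INTER_CUBIC)
    def pt(P): return tuple(int(v) for v in (proj(n,P)[0]-[c0,r0]+.5)*11)
    L=R.from_euler("y",th-.7)
    for y,col in((-.008,(0,0,255)),(.008,(255,0,0))):
        cv2.polylines(a,[np.array([pt(H+Rz.apply(L.apply([.01*np.cos(u),y,.075+.01*np.sin(u)]))) for u in np.arange(0,6.3,.3)])],True,col,1)
    for x in(-.004,.004):
      for y in (-.003,.003):
        cv2.line(a,pt(H+Rz.apply(L.apply([x,y,0]))),pt(H+Rz.apply(L.apply([x,y,.065]))),(0,255,255),1)
    o.append(a)
cv2.imwrite("pics/f5.png",np.hstack(o))
```

```text
(no output)
```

View pics/f5.png

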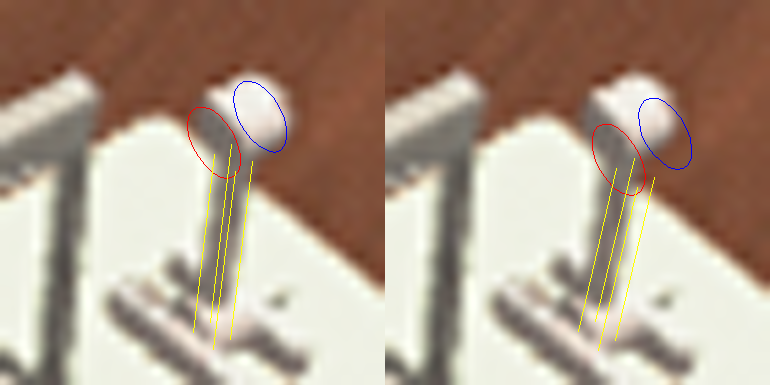

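Run:
```python
from h import *
Rz=R.from_euler("z",-.325)
for n,H in(("top",np.array([.6085,.0842,.058])+Rz.apply([0,.08,0])),):
    g=cv2.imread(f"pics/{n}5.png").astype(np.float32)
    s=np.arange(-.03,.0301,.002)
    for y in(-.006,-.003,0,.003,.006):
        p=proj(n,np.array([H+Rz.apply([t,y,.075]) for t in s])).astype(np.float32)
        v=cv2.remap(g,p[:,0].reshape(-1,1),p[:,1].reshape(-1,1),cv2.INTER_CUBIC)[:,0]
        print(y,[int(a) for a in v.mean(1)]); 
    print((s*1000).astype(int))
    print("sat",[int(a.max()-a.min()) for a in v])
```

```text
-0.006 [205, 201, 202, 201, 197, 192, 190, 198, 206, 202, 190, 169, 160, 161, 169, 174, 178, 181, 192, 199, 203, 211, 222, 232, 237, 241, 242, 242, 242, 242, 242]
-0.003 [223, 226, 226, 223, 224, 224, 226, 229, 236, 236, 224, 204, 193, 196, 207, 217, 213, 210, 214, 218, 218, 222, 227, 234, 237, 241, 242, 242, 242, 242, 242]
0 [237, 239, 241, 242, 241, 239, 240, 241, 241, 237, 228, 212, 200, 202, 215, 226, 230, 233, 232, 229, 226, 227, 231, 236, 240, 241, 242, 242, 242, 242, 242]
0.003 [241, 242, 243, 243, 242, 242, 242, 242, 238, 232, 221, 204, 195, 200, 214, 226, 236, 238, 237, 233, 228, 227, 231, 237, 240, 242, 242, 242, 242, 242, 242]
0.006 [242, 242, 242, 242, 242, 242, 241, 240, 231, 218, 207, 200, 198, 204, 215, 229, 236, 239, 238, 235, 230, 228, 233, 238, 240, 242, 242, 242, 242, 242, 242]
[-30 -27 -25 -23 -21 -19 -17 -15 -13 -11  -9  -7  -5  -3  -1   0   2   4
   6   8  10  12  14  16  18  20  22  24  26  28  30]
sat [5, 5, 5, 5, 6, 6, 5, 6, 6, 4, 2, 2, 9, 17, 17, 9, 3, 3, 4, 6, 7, 5, 2, 3, 4, 5, 4, 5, 6, 6, 6]
```

Both views agree that the lever is near upright: about 0.69 from the scene and 0.73 from the top profile. Next I measure the bar precisely.

Run:
```python
from h import *
np.set_printoptions(precision=4,suppress=True,linewidth=200)
Rd=R.from_euler("z",-.40);O=np.array([.589,.038,.178])
g=cv2.cvtColor(cv2.imread("pics/top0.png"),cv2.COLOR_BGR2GRAY)
s=np.arange(-.02,.0201,.002);print((s*1000).round().astype(int))
for n,f in(("top","top0"),("scene","scene0")):
  g=cv2.imread(f"pics/{f}.png").astype(np.float32).mean(2)
  for y in(-.06,-.04,-.02,0,.02,.04,.06):
    p=proj(n,np.array([O+Rd.apply([t,y,0]) for t in s])).astype(np.float32)
    print(n,y,cv2.remap(g,p[:,0].reshape(-1,1),p[:,1].reshape(-1,1),cv2.INTER_CUBIC).ravel().astype(int))
for n,f in(("top","top0"),("scene","scene0")):
  s2=np.arange(-.085,.0851,.002)
  g=cv2.imread(f"pics/{f}.png").astype(np.float32).mean(2)
  p=proj(n,np.array([O+Rd.apply([0,t,0]) for t in s2])).astype(np.float32)
  v=cv2.remap(g,p[:,0].reshape(-1,1),p[:,1].reshape(-1,1),cv2.INTER_CUBIC).ravel().astype(int)
  print(n,list(zip((s2*1000).round().astype(int).tolist(),v.tolist()))[:16],list(zip((s2*1000).round().astype(int).tolist(),v.tolist()))[-16:])
```

```text
[-20 -18 -16 -14 -12 -10  -8  -6  -4  -2   0   2   4   6   8  10  12  14  16  18  20]
top -0.06 [224 224 221 216 207 199 188 181 188 210 226 234 234 232 228 222 216 212 211 212 211]
top -0.04 [225 224 220 212 206 197 188 181 187 209 229 233 231 225 222 223 225 227 228 229 229]
top -0.02 [130 120 112 114 108 105 109 129 170 207 228 233 232 228 227 228 229 230 230 230 231]
top 0 [123 119 120 122 122 119 118 137 169 206 225 233 232 232 232 232 233 233 233 233 233]
top 0.02 [231 231 227 221 213 206 195 185 195 215 230 232 230 225 224 228 231 233 234 233 233]
top 0.04 [233 232 229 224 216 204 188 182 198 221 229 233 231 228 227 229 231 232 229 225 217]
top 0.06 [240 233 211 172 136 104 100 131 181 216 233 235 235 236 239 241 242 242 242 242 242]
scene -0.06 [ 79  78  72  55  92 161 203 208 204 206 207 215 228 195 144 118 115 115 121 146 130]
scene -0.04 [ 82  83  83  84  84  84  78  86 157 211 215 222 227 192 150 121 113 110 124 162 176]
scene -0.02 [ 83  82  83  86  84  82  72  55 103 173 210 221 208 170 133 114 114 113 117 109  88]
scene 0 [ 87  87  86  86  83  80  68  77 136 193 219 22
[... 368 characters left out ...]
), (-79, 217), (-77, 224), (-75, 223), (-73, 208), (-71, 179), (-69, 160), (-67, 174), (-65, 211), (-63, 228), (-61, 227), (-59, 225), (-57, 224), (-55, 225)] [(55, 231), (57, 230), (59, 232), (61, 233), (63, 232), (65, 229), (67, 231), (69, 232), (71, 232), (73, 232), (75, 234), (77, 237), (79, 240), (81, 242), (83, 242), (85, 242)]
scene [(-85, 91), (-83, 92), (-81, 91), (-79, 88), (-77, 84), (-75, 103), (-73, 129), (-71, 161), (-69, 214), (-67, 233), (-65, 217), (-63, 211), (-61, 208), (-59, 206), (-57, 205), (-55, 207)] [(55, 221), (57, 214), (59, 213), (61, 222), (63, 223), (65, 217), (67, 223), (69, 238), (71, 215), (73, 147), (75, 89), (77, 78), (79, 76), (81, 81), (83, 88), (85, 93)]
```

Run:
```python
from h import *
goal([.5901,.0386,.22],-.393)
```

```text
t 4.95 pos [ 0.5639 -0.056   0.3049] q [-0.1979  0.1287  1.13   -0.0019  1.8837  0.1348] open 0.047 F [ 0.5116 -0.28   -0.6038]
tool axes x [-0.0011 -0.0016 -1.    ] y [ 0.945  -0.3271 -0.0005] yawy -0.3332154393141153
SHIFT mm [ 84.7338  -6.1423 -98.0814] ROT deg [3.4254 0.1077 0.0261]
```

Call:
{"method": "move_arm", "body": {
  "steps": [0, 0.02, -0.001, -0.03, 1, 0, 0, 0, 0.04, -0.003, -0.06, 2, 0, 0, 0, 0.06, -0.005, -0.085, 3, 0, 0, 0, 0.08, -0.006, -0.098, 3.7, 0, 0, 0, 0.085, -0.006, -0.098, 3.7, 0, 0]
}}

```text
time_s: 5.45
tool_pos: [0.5898, 0.0456, 0.2163]
ee_rot: [-0.393, -0.585, -0.396, 0.589]
contact_force: [-0.2, -0.2, -1.1]
opening: 0.0467
```

Call:
{"method": "move_arm", "body": {
  "steps": [0, 0, 0, 0, 0, 0, 0, 0, 0, 0, 0, 0, 0, 0, 0, 0, 0, 0, 0, 0, 0, 0, 0, 0, 0, 0, 0, 0, 0, 0, 0, 0, 0, 0, 0]
}}

```text
time_s: 5.95
tool_pos: [0.5915, 0.0426, 0.2214]
ee_rot: [0.393, 0.588, 0.393, -0.587]
contact_force: [0.1, -0.3, 0.2]
opening: 0.0472
```

Run:
```python
from h import *
goal([.5901,.0386,.150],-.393)
o=manip.observe();r=Rq(o["ee_rot"]);p=o["tool_pos"]
im=manip.get_image("scene")[:,:,::-1].copy(); cv2.imwrite("pics/scene6.png",im)
goal([.5901,.0386,.150],-.393)
q=manip.observe()["opening"]/2
a=cv2.resize(im[130:230,250:350],None,fx=6,fy=6,interpolation=2)
for y in(-q,q):
  for z in(-.008,.008):
    c=proj("scene",p+r.apply([0,y,z]))[0]
    cv2.circle(a,tuple(int(v) for v in (c-[250,130]+.5)*6),3,(0,0,255),-1)
cv2.imwrite("pics/c9.png",a)
```

```text
t 5.95 pos [0.5915 0.0426 0.2214] q [-0.0238  0.1799  1.2358  0.0001  1.7243  0.3681] open 0.0472 F [ 0.1347 -0.3131  0.1885]
tool axes x [ 0.0016  0.     -1.    ] y [ 0.9242 -0.3819  0.0015] yawy -0.39188581455552846
SHIFT mm [71.4412  0.1586  4.237 ] ROT deg [ 0.0639 -0.0366 -0.0865]
t 6.0 pos [0.5914 0.0427 0.2212] q [-0.0236  0.1801  1.2361  0.0001  1.7242  0.3682] open 0.0469 F [ 0.2776 -0.4581  0.0554]
tool axes x [ 0.0012  0.0001 -1.    ] y [ 0.9242 -0.3818  0.0011] yawy -0.3917875549276433
SHIFT mm [71.1707  0.2905  4.2759] ROT deg [ 0.0695 -0.0298 -0.0637]
```

View pics/c9.png

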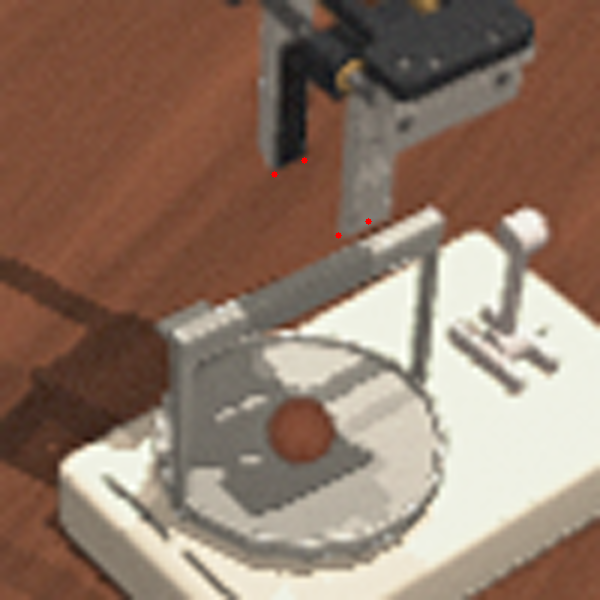

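Call:
{"method": "move_arm", "body": {
  "steps": [0, 0.01, 0, 0.004, 0, 0, 0, 0, 0.03, 0, 0.004, 0, 0, 0, 0, 0.05, 0, 0.004, 0, 0, 0, 0, 0.065, 0, 0.004, 0, 0, 0, 0, 0.071, 0, 0.004, 0, 0, 0]
}}

```text
time_s: 6.5
tool_pos: [0.5883, 0.0392, 0.1467]
ee_rot: [-0.392, -0.586, -0.394, 0.589]
contact_force: [-0.7, -0.2, 0.7]
opening: 0.0468
```

Call:
{"method": "move_arm", "body": {
  "steps": [0, 0, 0, 0, 0, 0, 0, 0, 0, 0, 0, 0, 0, 0, 0, 0, 0, 0, 0, 0, 0, 0, 0, 0, 0, 0, 0, 0, 0, 0, 0, 0, 0, 0, 0]
}}

```text
time_s: 7.0
tool_pos: [0.59, 0.0394, 0.1502]
ee_rot: [0.394, 0.588, 0.393, -0.587]
contact_force: [-0.3, 0.3, -0.8]
opening: 0.0465
```

Run:
```python
from h import *
im=manip.get_image("scene")[:,:,::-1].copy(); cv2.imwrite("pics/scene7.png",im)
goal([.5901,.0386,.150],-.393)
a=cv2.resize(im[130:230,250:350],None,fx=6,fy=6,interpolation=2)
cv2.imwrite("pics/c10.png",a)
```

```text
t 7.05 pos [0.5899 0.0394 0.15  ] q [-0.0292  0.1945  1.3599  0.0001  1.5862  0.3618] open 0.0469 F [ 0.0644 -0.0842  0.0732]
tool axes x [ 0.001   0.0001 -1.    ] y [ 0.9245 -0.3812  0.0009] yawy -0.391073533746296
SHIFT mm [0.04   0.4646 0.6779] ROT deg [ 0.1104 -0.0254 -0.0534]
```

View pics/c10.png

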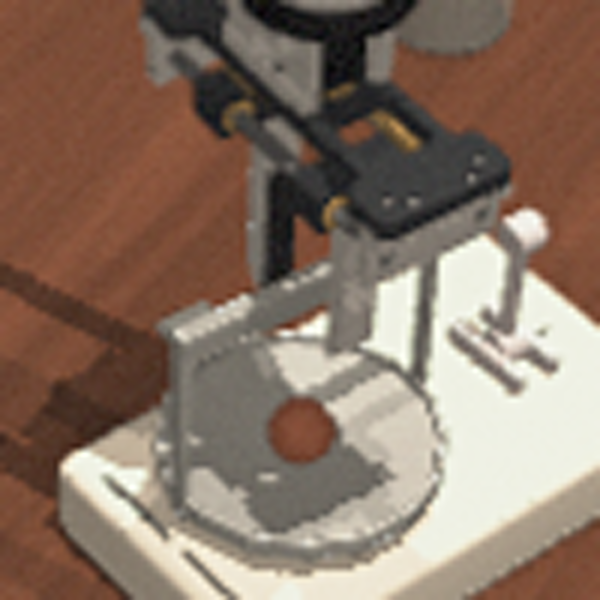

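Fingers straddle the bar. I'll close slowly.

Call:
{"method": "move_arm", "body": {
  "steps": [-0.2, 0, 0, 0, 0, 0, 0, -0.4, 0, 0, 0, 0, 0, 0, -0.5, 0, 0, 0, 0, 0, 0, -0.58, 0, 0, 0, 0, 0, 0, -0.65, 0, 0, 0, 0, 0, 0],
  "grip_force": 5
}}

```text
time_s: 7.55
tool_pos: [0.5896, 0.0394, 0.1495]
ee_rot: [0.393, 0.588, 0.393, -0.588]
contact_force: [0.4, 0.4, 0.1]
opening: 0.0169
```

Call:
{"method": "move_arm", "body": {
  "steps": [-0.68, 0, 0, 0, 0, 0, 0, -0.7, 0, 0, 0, 0, 0, 0, -0.72, 0, 0, 0, 0, 0, 0, -0.73, 0, 0, 0, 0, 0, 0, -0.74, 0, 0, 0, 0, 0, 0]
}}

```text
time_s: 8.05
tool_pos: [0.59, 0.0393, 0.1496]
ee_rot: [0.393, 0.588, 0.393, -0.587]
contact_force: [1.5, -0.2, -0.5]
opening: 0.0125
```

Call:
{"method": "move_arm", "body": {
  "steps": [-0.75, 0, 0, 0, 0, 0, 0, -0.76, 0, 0, 0, 0, 0, 0, -0.77, 0, 0, 0, 0, 0, 0, -0.78, 0, 0, 0, 0, 0, 0, -0.79, 0, 0, 0, 0, 0, 0]
}}

```text
time_s: 8.55
tool_pos: [0.5901, 0.0392, 0.1499]
ee_rot: [0.394, 0.588, 0.393, -0.587]
contact_force: [2.0, -1.0, 1.5]
opening: 0.0097
```

Call:
{"method": "move_arm", "body": {
  "steps": [-0.8, 0, 0, 0, 0, 0, 0, -0.82, 0, 0, 0, 0, 0, 0, -0.85, 0, 0, 0, 0, 0, 0, -0.9, 0, 0, 0, 0, 0, 0, -1, 0, 0, 0, 0, 0, 0],
  "grip_force": 15
}}

```text
time_s: 9.05
tool_pos: [0.5896, 0.0394, 0.1495]
ee_rot: [-0.393, -0.588, -0.393, 0.588]
contact_force: [1.6, -0.7, 1.7]
opening: 0.0096
```

Call:
{"method": "move_arm", "body": {
  "steps": [-1, 0, 0, 0, 0, 0, 0, -1, 0, 0, 0, 0, 0, 0, -1, 0, 0, 0, 0, 0, 0, -1, 0, 0, 0, 0, 0, 0, -1, 0, 0, 0, 0, 0, 0],
  "grip_force": 35
}}

```text
time_s: 9.55
tool_pos: [0.5896, 0.0394, 0.1495]
ee_rot: [0.393, 0.588, 0.393, -0.588]
contact_force: [0.9, -0.9, 0.5]
opening: 0.0095
```

Run:
```python
from h import *
im=manip.get_image("scene")[:,:,::-1].copy(); cv2.imwrite("pics/scene8.png",im)
goal([.5901,.0386,.250],-.393)
cv2.imwrite("pics/c11.png",cv2.resize(im[130:230,250:350],None,fx=6,fy=6,interpolation=2))
```

```text
t 9.6 pos [0.5896 0.0394 0.1494] q [-0.0294  0.1949  1.3606  0.0001  1.5862  0.3619] open 0.0098 F [ 1.0986 -0.4774  0.2271]
tool axes x [-0.0001  0.0001 -1.    ] y [ 0.9244 -0.3813 -0.0001] yawy -0.39121847621797506
SHIFT mm [-100.5558    0.7146    0.5057] ROT deg [ 0.1021 -0.0043  0.0057]
```

View pics/c11.png

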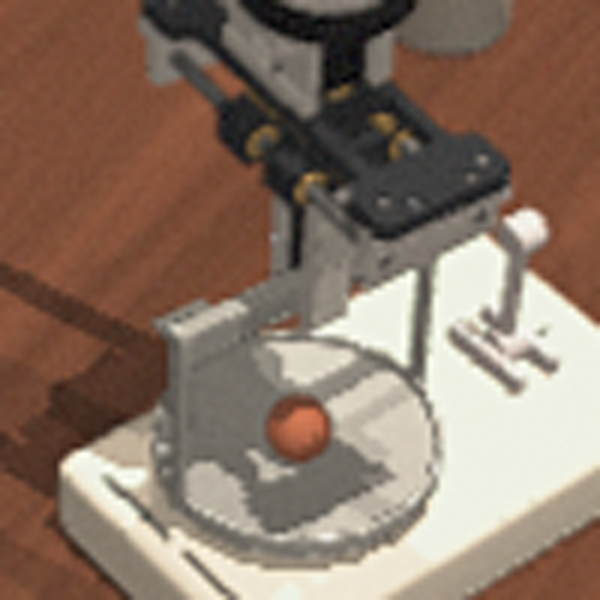

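Call:
{"method": "move_arm", "body": {
  "steps": [-1, -0.001, 0, 0, 0, 0, 0, -1, -0.003, 0, 0, 0, 0, 0, -1, -0.006, 0, 0, 0, 0, 0, -1, -0.009, 0, 0, 0, 0, 0, -1, -0.011, 0, 0, 0, 0, 0]
}}

```text
time_s: 10.1
tool_pos: [0.5896, 0.0394, 0.1607]
ee_rot: [0.393, 0.588, 0.393, -0.588]
contact_force: [1.0, -0.3, -3.0]
opening: 0.0095
```

Call:
{"method": "move_arm", "body": {
  "steps": [-1, -0.001, 0, 0, 0, 0, 0, -1, -0.002, 0, 0, 0, 0, 0, -1, -0.002, 0, 0, 0, 0, 0, -1, -0.002, 0, 0, 0, 0, 0, -1, -0.002, 0, 0, 0, 0, 0]
}}

```text
time_s: 10.6
tool_pos: [0.5896, 0.0394, 0.1623]
ee_rot: [-0.393, -0.588, -0.393, 0.588]
contact_force: [-0.9, 0.5, -3.4]
opening: 0.0098
```

Run:
```python
from h import *
im=manip.get_image("scene")[:,:,::-1].copy(); cv2.imwrite("pics/scene9.png",im)
goal([.5901,.0386,.250],-.393); print(manip.observe()["wrist_torque"])
cv2.imwrite("pics/c12.png",cv2.resize(im[130:230,250:350],None,fx=6,fy=6,interpolation=2))
```

```text
t 10.65 pos [0.5896 0.0394 0.1624] q [-0.0293  0.19    1.3406  0.0001  1.6112  0.3619] open 0.01 F [ 0.4911  0.395  -2.6735]
tool axes x [-0.0002  0.0001 -1.    ] y [ 0.9245 -0.3813 -0.0003] yawy -0.39117123625637784
SHIFT mm [-87.6474   0.7754   0.5178] ROT deg [ 0.1048 -0.0006  0.0145]
[-0.0817  0.0653  0.0689]
```

View pics/c12.png

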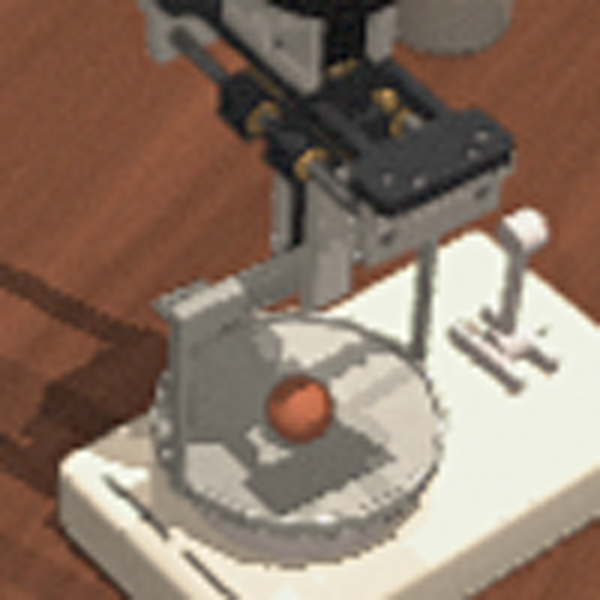

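Call:
{"method": "move_arm", "body": {
  "steps": [-1, -0.002, 0, 0, 0, 0, 0, -1, -0.006, 0, 0, 0, 0, 0, -1, -0.012, 0, 0, 0, 0, 0, -1, -0.019, 0, 0, 0, 0, 0, -1, -0.026, 0, 0, 0, 0, 0]
}}

```text
time_s: 11.15
tool_pos: [0.5898, 0.0394, 0.1895]
ee_rot: [0.393, 0.588, 0.393, -0.587]
contact_force: [0.2, -0.8, -2.9]
opening: 0.0097
```

Call:
{"method": "move_arm", "body": {
  "steps": [-1, -0.007, 0, 0, 0, 0, 0, -1, -0.014, 0, 0, 0, 0, 0, -1, -0.021, 0, 0, 0, 0, 0, -1, -0.028, 0, 0, 0, 0, 0, -1, -0.035, 0, 0, 0, 0, 0]
}}

```text
time_s: 11.65
tool_pos: [0.5897, 0.0394, 0.2241]
ee_rot: [0.393, 0.588, 0.393, -0.588]
contact_force: [-0.5, -0.4, -4.0]
opening: 0.0095
```

Call:
{"method": "move_arm", "body": {
  "steps": [-1, -0.007, 0, 0, 0, 0, 0, -1, -0.014, 0, 0, 0, 0, 0, -1, -0.02, 0, 0, 0, 0, 0, -1, -0.024, 0, 0, 0, 0, 0, -1, -0.026, 0, 0, 0, 0, 0]
}}

```text
time_s: 12.15
tool_pos: [0.5898, 0.0393, 0.2501]
ee_rot: [0.393, 0.588, 0.393, -0.587]
contact_force: [0.2, -0.2, -2.4]
opening: 0.0095
```

Run:
```python
from h import *
goal([.5901,.0386,.250],-.393)
im=manip.get_image("scene")[:,:,::-1].copy(); cv2.imwrite("pics/scene10.png",im)
cv2.imwrite("pics/c13.png",cv2.resize(im[110:230,250:370],None,fx=5,fy=5,interpolation=2))
```

```text
t 12.15 pos [0.5898 0.0393 0.2501] q [-0.0293  0.1754  1.1848  0.0001  1.7807  0.3619] open 0.0095 F [ 0.248  -0.1551 -2.4478]
tool axes x [ 0.0007  0.     -1.    ] y [ 0.9245 -0.3813  0.0006] yawy -0.39117437224458373
SHIFT mm [0.0728 0.5531 0.5751] ROT deg [ 0.1046 -0.018  -0.037 ]
```

View pics/c13.png

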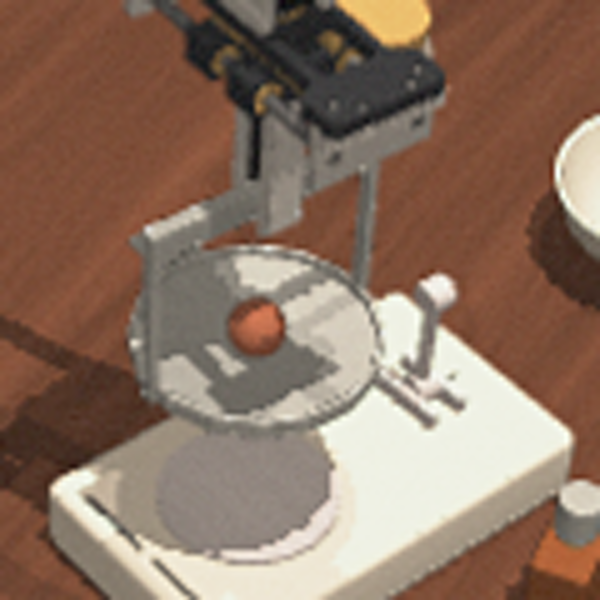

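Call:
{"method": "move_arm", "body": {
  "steps": [-1, 0, 0, 0, 0.5, 0, 0, -1, 0, 0, 0, 1.5, 0, 0, -1, 0, 0, 0, 3, 0, 0, -1, 0, 0, 0, 5, 0, 0, -1, 0, 0, 0, 7.5, 0, 0]
}}

```text
time_s: 12.7
tool_pos: [0.5895, 0.0394, 0.2491]
ee_rot: [-0.353, -0.612, -0.353, 0.613]
contact_force: [1.1, -0.2, -3.3]
opening: 0.0098
```

Call:
{"method": "move_arm", "body": {
  "steps": [-1, 0, 0, 0, 3, 0, 0, -1, 0, 0, 0, 6, 0, 0, -1, 0, 0, 0, 9, 0, 0, -1, 0, 0, 0, 12, 0, 0, -1, 0, 0, 0, 15, 0, 0]
}}

```text
time_s: 13.2
tool_pos: [0.5895, 0.0394, 0.2492]
ee_rot: [-0.27, -0.653, -0.27, 0.654]
contact_force: [-0.6, 1.0, -3.9]
opening: 0.0097
```

Call:
{"method": "move_arm", "body": {
  "steps": [-1, 0, 0, 0, 3, 0, 0, -1, 0, 0, 0, 6, 0, 0, -1, 0, 0, 0, 9, 0, 0, -1, 0, 0, 0, 12, 0, 0, -1, 0, 0, 0, 15, 0, 0]
}}

```text
time_s: 13.7
tool_pos: [0.5895, 0.0394, 0.2492]
ee_rot: [-0.182, -0.683, -0.182, 0.683]
contact_force: [0.1, 0.6, -2.8]
opening: 0.0095
```

Call:
{"method": "move_arm", "body": {
  "steps": [-1, 0, 0, 0, 3, 0, 0, -1, 0, 0, 0, 6, 0, 0, -1, 0, 0, 0, 9, 0, 0, -1, 0, 0, 0, 12, 0, 0, -1, 0, 0, 0, 15, 0, 0]
}}

```text
time_s: 14.2
tool_pos: [0.5895, 0.0394, 0.2492]
ee_rot: [-0.092, -0.701, -0.092, 0.701]
contact_force: [-0.9, -0.1, -2.7]
opening: 0.0098
```

Run:
```python
from h import *
goal([.5898,.0393,.250],-.325-np.pi/2)
im=manip.get_image("scene")[:,:,::-1].copy(); cv2.imwrite("pics/scene11.png",im)
cv2.imwrite("pics/c14.png",cv2.resize(im[110:230,250:370],None,fx=5,fy=5,interpolation=2))
```

```text
t 14.2 pos [0.5895 0.0394 0.2492] q [-0.0293  0.1757  1.1862  0.      1.7802  1.2814] open 0.0098 F [-0.8501 -0.1187 -2.7143]
tool axes x [-0.0005  0.0001 -1.    ] y [ 0.2572 -0.9664 -0.0002] yawy -1.3106948184559917
SHIFT mm [-0.8347  0.1397 -0.2406] ROT deg [33.5238  0.0301  0.0027]
```

View pics/c14.png

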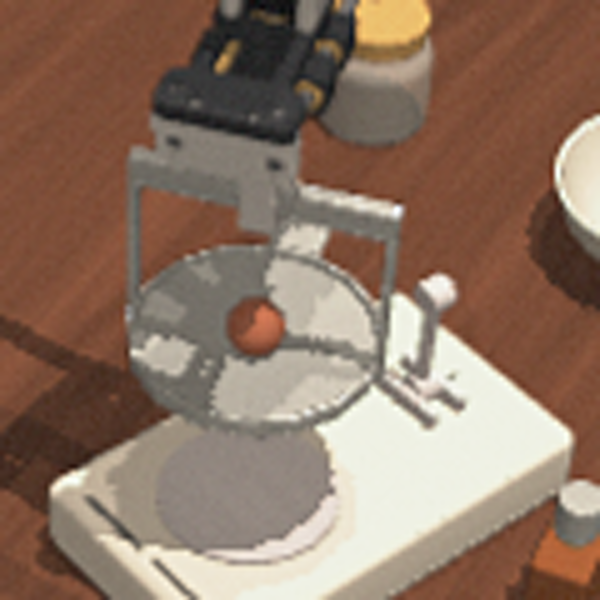

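The ball is centred and the dish has turned 52.5°. The remaining ~33.5° comes next.

Call:
{"method": "move_arm", "body": {
  "steps": [-1, 0, 0, 0, 3, 0, 0, -1, 0, 0, 0, 6, 0, 0, -1, 0, 0, 0, 9, 0, 0, -1, 0, 0, 0, 12, 0, 0, -1, 0, 0, 0, 15, 0, 0]
}}

```text
time_s: 14.75
tool_pos: [0.5895, 0.0394, 0.2492]
ee_rot: [0.0, -0.707, 0.0, 0.707]
contact_force: [-0.4, -0.8, -3.6]
opening: 0.0094
```

Call:
{"method": "move_arm", "body": {
  "steps": [-1, 0, 0, 0, 3, 0, 0, -1, 0, 0, 0, 6, 0, 0, -1, 0, 0, 0, 9, 0, 0, -1, 0, 0, 0, 12, 0, 0, -1, 0, 0, 0, 14.5, 0, 0]
}}

```text
time_s: 15.25
tool_pos: [0.5896, 0.0394, 0.2493]
ee_rot: [0.089, -0.701, 0.089, 0.702]
contact_force: [-0.0, 0.3, -2.8]
opening: 0.0099
```

Call:
{"method": "move_arm", "body": {
  "steps": [-1, 0, 0, 0, 2, 0, 0, -1, 0, 0, 0, 3.4, 0, 0, -1, 0, 0, 0, 4, 0, 0, -1, 0, 0, 0, 4, 0, 0, -1, 0, 0, 0, 4, 0, 0]
}}

```text
time_s: 15.75
tool_pos: [0.5896, 0.0394, 0.2494]
ee_rot: [0.113, -0.698, 0.113, 0.698]
contact_force: [0.0, 0.6, -2.8]
opening: 0.0098
```

Call:
{"method": "move_arm", "body": {
  "steps": [-1, 0, 0, 0, 0, 0, 0, -1, 0, 0, 0, 0, 0, 0, -1, 0, 0, 0, 0, 0, 0, -1, 0, 0, 0, 0, 0, 0, -1, 0, 0, 0, 0, 0, 0]
}}

```text
time_s: 16.25
tool_pos: [0.5896, 0.0394, 0.2495]
ee_rot: [-0.113, 0.698, -0.113, -0.698]
contact_force: [-0.8, 1.0, -2.7]
opening: 0.0094
```

Run:
```python
from h import *
goal([.5898,.0393,.250],-.325-np.pi/2)
for n in("scene","top"):
    im=manip.get_image(n)[:,:,::-1].copy(); cv2.imwrite(f"pics/{n}12.png",im)
im=cv2.imread("pics/scene12.png");cv2.imwrite("pics/c15.png",cv2.resize(im[110:230,250:370],None,fx=5,fy=5,interpolation=2))
```

```text
t 16.25 pos [0.5896 0.0394 0.2495] q [-0.0293  0.1755  1.1858  0.0001  1.7802  1.8628] open 0.0094 F [-0.791   1.0488 -2.6726]
tool axes x [ 0.0001  0.0001 -1.    ] y [-0.3158 -0.9488 -0.0001] yawy -1.8921085523939802
SHIFT mm [-0.4717  0.0234 -0.1776] ROT deg [ 0.2113 -0.0029  0.0071]
```

View pics/c15.png

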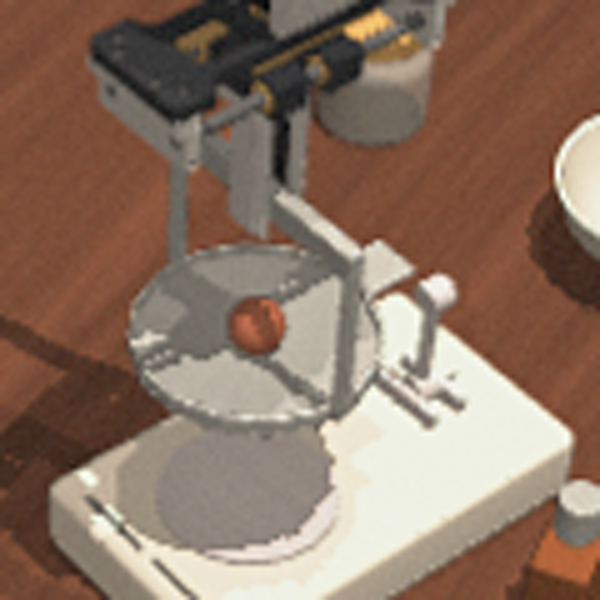

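View pics/scene12.png

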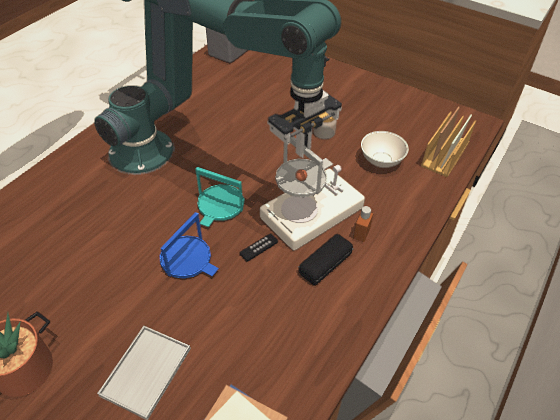

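View pics/top12.png

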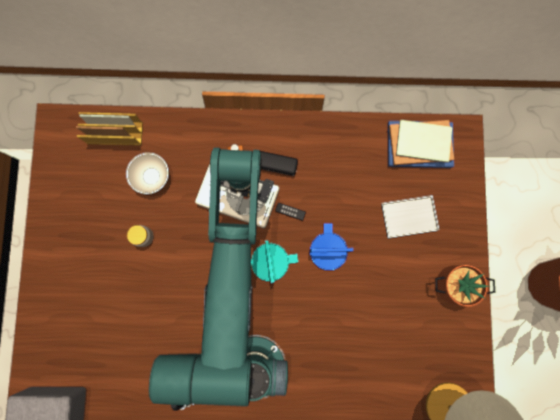

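Run:
```python
from h import *
im=cv2.imread("pics/scene12.png");c0,r0=270,150
a=cv2.resize(im[r0:r0+80,c0:c0+75],None,fx=8,fy=8,interpolation=2)
def pl(c,rad,col):
    P=np.array([[c[0]+rad*np.cos(u),c[1]+rad*np.sin(u),c[2]] for u in np.arange(0,6.3,.1)])
    cv2.polylines(a,[((proj("scene",P)-[c0,r0]+.5)*8).astype(int)],True,col,1)
pl([.5898,.0393,.054],.052,(255,0,0)); pl([.5935,.034,.054],.052,(0,0,255))
pl([.5896,.0394,.1545+.02],.0675,(0,255,0))
cv2.imwrite("pics/c16.png",a)
```

```text
(no output)
```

View pics/c16.png

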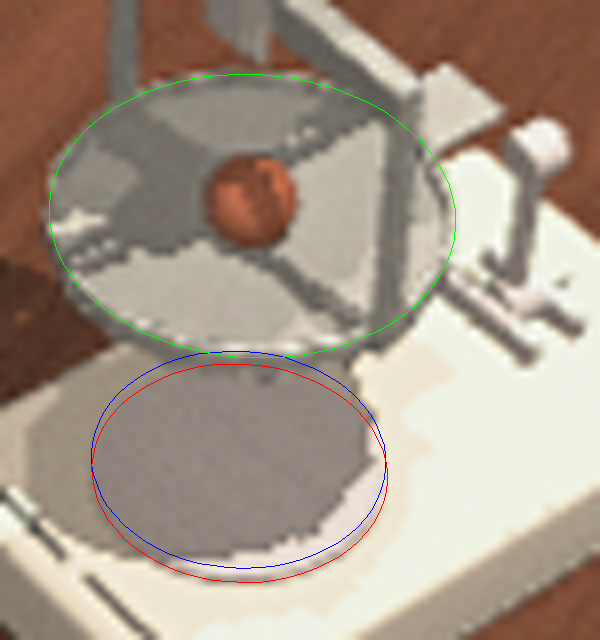

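```bash
cp pics/scene12.png /tmp/a.png
python3 - <<'E'
from h import *
a=cv2.imread("pics/scene5.png").astype(int)[158:195,325:352];b=cv2.imread("pics/scene12.png").astype(int)[158:195,325:352]
print("lever area diff",np.abs(a-b).mean())
o=manip.observe();print(o["time_s"],np.abs(o["qvel"]).max(),o["tool_pos"],o["opening"])
print(manip.job_done())
E
```

```text
lever area diff 8.752752752752754
16.35 0.0015129084993278034 [0.58964735 0.03935469 0.24949529] 0.010148004386109362
the job is handed in; nothing more can be done
None
```

The lever is upright and released, and the dish was handed in held still about 10 cm above its seat. Its tab points to the lever end and the ball is in its middle. I handed the job in at about 16.4 s of robot time.

**What I did:** I closed the open jaws around the lever's head to centre it upright, then let go and backed off. I pinched the steel dish's bar, lifted it straight up 100 mm, and only then turned it about 86°. It started slightly off-square, so that lines the tab up with the lever end to within about 0.01 rad.

**Last checks:**
- **Dish:** the rim drawn from the arm's pose for a level dish matches the picture, so the dish is level. The ball sits in its middle. The arm had stopped (under 0.002 rad/s) and was still holding the bar.
- **Lever:** I measured 0.69 rad from the scene camera and 0.73 from the top camera after releasing it, against a target of 0.7. It looks unmoved since. A picture comparison there also changed slightly because the raised dish and its shadow are in view, so it proves little.
- **Bystanders:** by eye, the other objects look where they were. The raised arm hides part of the top view, and I did not measure them.

**Disagreement:** the two cameras differed by about 5 mm on where the diffuser is, so the dish may sit up to about 6 mm off straight above its seat. I left it straight above where it had been standing.

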